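# Reset the tripped breaker of a bench console

### The job

One of the two switch consoles on the bench has tripped: its orange lever stands about half-way. Reset it as one resets a breaker: push that lever fully down to off (red end) and keep it there for a moment, then throw it fully up to on (green end) and let go. Leave the other console's lever on, and do not push the bottle, box and loupe about.

Things in the scene. Friction and masses are not known exactly. Their poses are not given: they have to be found in the camera images.
- tripped_unit: The tripped console. Sloped grey switch console, fixed, 162 mm deep (x), 120 wide (y), 136 high at the back. Origin: middle of the underside; +x to its back, its front roughly faces the robot, z up. The panel slopes up to the back at 35 degrees: up-slope u = (0.819, 0, 0.574), outward normal n = (-0.574, 0, 0.819) in its frame. 
- tripped_unit_pivot (a point): Middle of the lever's pivot axis, which lies in the panel's surface along the unit's y, at (-0.014, 0, 0.073) m in the unit's frame. The panel runs from 75 mm below it to 110 mm above it along u.
- tripped_unit_hood_lip (a point): Middle of the outer edge of the hood: a 4 mm sheet as wide as the unit, at the panel's top edge (107 mm up-slope of the pivot), standing out 127 mm along n. It roofs over the lever, so reach the lever from the robot's side along n, tool tilted 20 to 45 degrees.
- tripped_lever (a joint): Lever angle, rad: 0 = along the panel's normal n, positive = up-slope; stops at +0.6 (on, green strip) and -0.6 (off, red strip). Black stem, smooth round orange cross-bar 65 mm along y, 15 mm thick, its centre 54 mm from the pivot. Stays where left; 2 to 4 N at the bar move it. Starts at -0.12 to +0.12.
- tripped_lever_bar (a point): Centre of the orange cross-bar of the tripped lever, 54 mm from the pivot (moves with the lever).
- running_unit: The other console, of the same make and size, 0.23 to 0.46 m to the left or right of the tripped one; its axes, panel and hood are the same as the tripped unit's. Not to be operated. (Fixed hand tools hang from a black arc above and behind the gap between the consoles, down to 0.18 m over the bench.)
- running_lever (a joint): Angle of the running console's lever, same kind and scale as tripped_lever. Starts on (0.57 to 0.6 rad) and must stay on.
- running_lever_bar (a point): Centre of the orange cross-bar of the running lever.
- brass_box: Bystander: round brass-coloured box, 45 mm across, 23 high, loose; origin at the centre of its underside.
- loupe_1: Bystander: black loupe, 30 mm across, 31 high, loose, standing between the consoles; origin at the centre of its underside.
- oil_bottle: Bystander: brown bottle with a black cap, 44 mm across, 72 high, loose; origin at the centre of its underside.

How it is judged:
By the outcome, as a careful person would: the job done as asked, in the order asked, and still so for the second after the job is handed in, with the robot touching nothing.
It also fails if it takes over 48 s, if anything falls off the work surface, if the arm or the gripper's body presses on something with over 40 N, if the wrist force passes 120 N, or if a joint passes its speed limit or range.

### The arm

A 6-joint arm with a two-finger parallel gripper is mounted at the origin on a cart in front of the work surface, level with it; the furniture and walls round the work are solid. World frame = base frame: x ahead of the robot, y to its left, z up, the work surface at z = 0. Lengths are in m, angles in rad, forces in N, time in s.
With the tool pointing down it reaches from about 0.4 to 0.825 m from the base axis. Payload 7 kg.
Tool frame: the origin (TCP) lies midway between the tips of the shut fingers; the grasp point (between the pads) lies 19 mm behind it; y points along the fingers, x is the direction in which the jaws open and shut, and the axes are right-handed (so a half turn about y gives the same grasp; the last joint's range is limited). The gripper opens to 88 mm and grips with 3 to 60 N. Pads are 19 mm wide; open, the fingers measure 130 mm over their backs; the gripper's body (78 mm by 193 mm) begins 47 mm behind the grasp point.
Start: joints at [-0.875, 0.359, 0.012, 0, -1.224, -0.288], TCP at [0.268, -0.62, 0.227] pointing down, gripper open.
Joint ranges: [-3.07, 3.07], [-1.43, 2.12], [-1.02, 1.25], [-3.03, 1.67], [-3.05, -0], [-3.03, 3.03]. Speed limits (rad/s): [2.39, 2.39, 3.01, 3.14, 3.14, 3.14].

### API

Orientations are given as a unit quaternion [w, x, y, z].
In Python, from bench import arm gives the robot as it stands. The module is installed in compiled form; this text tells all that it offers.
- The arm moves only by the tool play_rows, never from a script. Its argument "motion" is a list that holds one entry, the list of rows, each a list of 5 numbers: the finger opening in mm, from 0 to 87.6, then the shift along the tool's x, y, z in mm, then the turn about the tool's y in degrees. A call has 1 to 20 rows; each row shifts and turns the pose as measured when the row begins, along the tool's axes as they then stand; what a row does not reach is not made up. A row lasts 1/8 s, in which the tool goes at most 62.5 mm and 10.7 degrees, less where a joint would pass 70% of its speed; a pose out of reach is approached as far as the arm can. A call with a gripper value outside its range is refused whole. The fingers move at their own pace and stop on an object; "grip_force" is the grip in N (left out, the last holds). Time passes only in rows, so rows that do not move let the fingers close. It gives the time, the measured TCP pose, the force and the opening at its end, in the units of the state.
- arm.state(): the state, without advancing time (a new reading comes with each control period).
- arm.grab_frame(name): name is "side" or "top" or "wrist"; returns a dict with "frame" (420x560x3 uint8, red, green, blue), "vertical_fov" (degrees; the focal length in pixels is half the picture's height over the tangent of half this angle, whatever the lens; pixels are square), "cx", "cy" (the principal point, pixels), "rvec" (rotation vector, rad) and "tvec" (3), from world to camera coordinates, as OpenCV has them; the wrist camera has in their place "tool_from_camera" (4x4, takes a point from camera to tool coordinates, whose origin is the TCP and whose axes are the tool frame's). Camera axes: x right, y down, z forward; pixel columns grow to the right and rows downward; lengths in m; the calibration is good to about 2 mm. A picture is of the moment at which its call begins: read the wrist's pose just before it. There is no depth.
- arm.finish_job(): hands the job in, once; it reports no verdict.
The state is a dict: "time_s": time; "joint_positions": joint angles; "qd": joint speeds; "effort": joint torques, N m; "eef_pos": TCP position; "eef_rot": TCP orientation; "contact_force": force on the tool from outside, world axes, zero at the start; "ft_torque": the same for the moment, N m; "width": opening from 0.0 (shut) to 1.0 (fully open).
Only numpy, scipy, OpenCV 4.12 (cv2) and the standard library are available. Lean on these libraries where they do the work, as an engineer would, in place of code of your own. Each camera call takes 0.05 s, during which the arm holds its last target. There are 200 camera calls.

## Working session

There is one attempt and no reset: what is moved stays moved. The work goes in short steps, Python scripts to look and compute and a tool call to move; the robot and the scene stay as the last step left them, time stands still between calls to the robot, and variables do not carry over. Pictures are saved under pics/ and viewed, about 8 in all and at most 12, crops included, and the job is handed in when it is done.

Besides the shell and the picture viewer there is one more tool, called after "Call:" in YAML: its name, and indented under it one key for each argument. play_rows: Moves the arm, as the interface text tells. Its arguments: {"type":"object","properties":{"motion":{"type":"array"},"grip_force":{"type":"number"}},"required":["motion"]}

```bash
mkdir -p pics; cat > h.py <<'E'
import numpy as np, cv2, pickle
from scipy.spatial.transform import Rotation as R
from bench import arm
def save(n,tag):
    f=arm.grab_frame(n); pickle.dump(f,open(f'pics/{tag}.pkl','wb'))
    cv2.imwrite(f'pics/{tag}.png',f['frame'][:,:,::-1]); return f
def K(f):
    fl=210/np.tan(np.radians(f['vertical_fov'])/2); return np.array([[fl,0,f['cx']],[0,fl,f['cy']],[0,0,1]])
def proj(f,P): return cv2.projectPoints(np.float64(P).reshape(-1,1,3),np.float64(f['rvec']),np.float64(f['tvec']),K(f),None)[0].reshape(-1,2)
def rot(q): return R.from_quat(np.roll(q,-1)).as_matrix()
E
python3 - <<'E'
from h import *
a=save('side','s0');b=save('top','t0')
for f in(a,b): print({k:v for k,v in f.items() if k!='frame'})
print(arm.state())
E
```

```text
{'vertical_fov': 45.23880874920811, 'cx': 276.48342359418655, 'cy': 219.73480314783242, 'rvec': array([ 2.0227335 , -0.07107373,  0.0524015 ]), 'tvec': array([-0.55495589,  0.08486489,  1.57940338])}
{'vertical_fov': 47.85515237853857, 'cx': 276.31947297956776, 'cy': 210.6594710602162, 'rvec': array([ 2.1012135 , -2.16348247,  0.17136906]), 'tvec': array([-0.18255209,  0.55550783,  1.27051742])}
{'time_s': 0.1, 'joint_positions': array([-8.74902134e-01,  3.59312042e-01,  1.11687235e-02, -2.97764218e-04,
       -1.22407501e+00, -2.88131886e-01]), 'qd': array([-0.0003321 , -0.00068773,  0.00219713,  0.00119516, -0.00070451,
       -0.00075224]), 'effort': array([-5.28898472e-04, -5.84163988e+01,  2.93752885e+01,  7.01557070e+00,
        1.02155274e-02, -6.57524765e-05]), 'eef_pos': array([ 0.26750541, -0.61927428,  0.22572833]), 'eef_rot': array([-0.38889075,  0.38798547,  0.59110018, -0.59061988]), 'contact_force': array([-0.31864087, -0.26891191, -0.77733374]), 'ft_torque': array([ 0.00938909, -0.05388013,  0.02147739]), 'width': 1.0012963527173042}
```

View pics/s0.png

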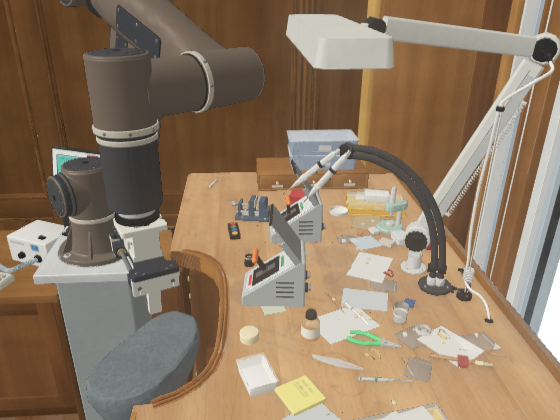

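View pics/t0.png

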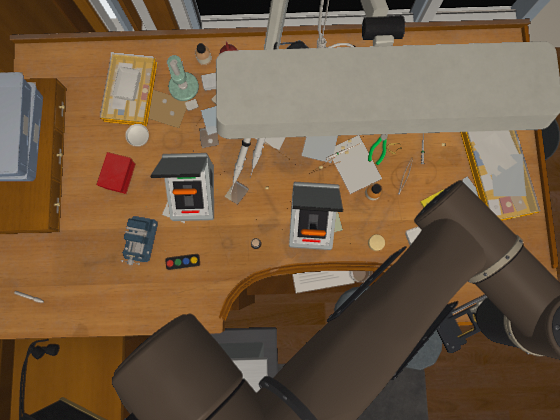

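The side view shows two consoles, near (275,280) and (297,220), and the arm on the left. The top view shows the same consoles at (188,188) and (315,215), with their orange bars at (185,191) and (314,233). I'll enlarge both.

```bash
python3 - <<'E'
from h import *
s=cv2.imread('pics/s0.png');t=cv2.imread('pics/t0.png')
a=cv2.resize(t[145:255,155:355],(800,440),interpolation=cv2.INTER_CUBIC) # x4
b=cv2.resize(s[180:315,230:340],None,fx=4,fy=4,interpolation=cv2.INTER_CUBIC)
cv2.imwrite('pics/ta.png',a);cv2.imwrite('pics/sa.png',b)
E
```

```text
(no output)
```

View pics/ta.png

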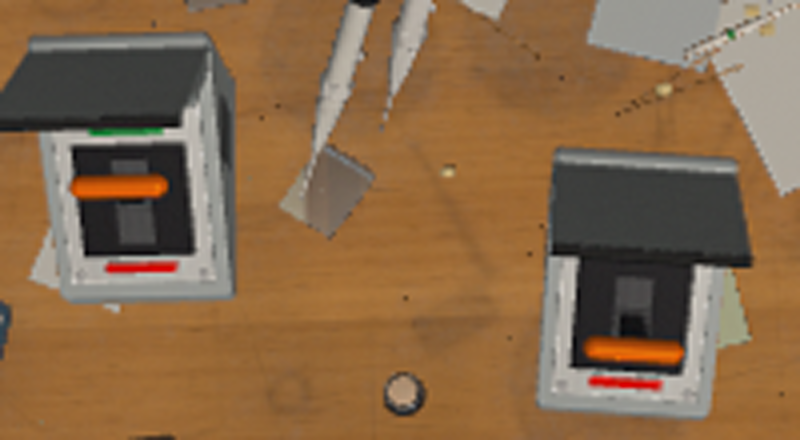

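View pics/sa.png

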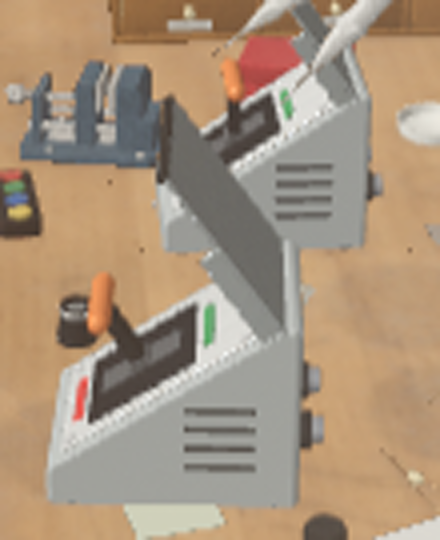

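The near console (smaller y, right in the top view) is the tripped one: its lever is close to the panel normal. The far one leans up-slope. Next I fit both poses.

```bash
cat > fit.py <<'E'
from h import *
from scipy.optimize import least_squares
s,t=[pickle.load(open(f'pics/{k}.pkl','rb')) for k in('s0','t0')]
T=lambda u,v:(u/4+155,v/4+145); S=lambda u,v:(u/4+230,v/4+180)
u=np.array([.819,0,.574]);n=np.array([-.574,0,.819]);p=np.array([-.014,0,.073])
lip=p+.107*u+.127*n
def bar(a,y): return p+.054*(np.cos(a)*n+np.sin(a)*u)+[0,y,0]
def W(x,P): c,d=np.cos(x[2]),np.sin(x[2]); return np.array([[c,-d,0],[d,c,0],[0,0,1]])@P+[x[0],x[1],0]
def mk(tp,sp): return [(t,a,T(*b)) for a,b in tp]+[(s,a,S(*b)) for a,b in sp]
Y=lambda P,y:(lambda a:np.array(P)+[0,y,0])
def at(y): return lambda a:bar(a,y)
F=[-.081,0,0];B=[.081,0,0]
trip=mk([(Y(lip,.06),(551,256)),(Y(lip,-.06),(750,265)),(Y(F,.06),(540,410)),(Y(F,-.06),(705,415)),(at(.0325),(586,349)),(at(-.0325),(685,352))],
 [(Y(F,-.06),(50,502)),(Y(B,-.06),(298,503)),(at(0),(101,303))])
run=mk([(Y(lip,.06),(0,128)),(Y(lip,-.06),(182,126)),(Y(F,.06),(70,300)),(Y(F,-.06),(233,298)),(at(.0325),(71,187)),(at(-.0325),(168,187))],
 [(Y(B,-.06),(362,246)),(at(0),(231,78))])
def solve(ob,x0):
    f=lambda x:np.concatenate([proj(c,W(x,P(x[3])))[0]-b for c,P,b in ob])
    r=least_squares(f,x0,loss='soft_l1'); print(r.x.round(4)); print(r.fun.reshape(-1,2).round(1).tolist()); return r.x
xt=solve(trip,[.65,-.3,0,0]);xr=solve(run,[.7,0,0,.5])
E
python3 - <<'E'
from fit import *
print('bar',W(xt,bar(xt[3],0)),'lip',W(xt,lip),'pivot',W(xt,p)); print('run bar',W(xr,bar(xr[3],0)))
# z of objects: bottle top, box, loupe by top camera
M=cv2.Rodrigues(t['rvec'])[0];C=-M.T@t['tvec']
for nm,px,z in [('bottle',(375,190),.072),('box',(377,242),.023),('loupe',T(404,393),.031)]:
    d=M.T@np.linalg.inv(K(t))@[*px,1]; print(nm,(C+d*(z-C[2])/d[2]).round(3))
st=arm.state(); print(rot(st['eef_rot']).round(3))
E
```

```text
[ 0.5231 -0.2957 -0.0308  0.0033]
[[-1.1, -2.1], [-0.2, -4.3], [-0.3, 2.3], [0.7, 1.1], [-0.4, -0.1], [-0.2, -0.8], [-1.0, 2.8], [-0.1, 1.2], [-0.4, 0.8]]
[ 0.6138  0.0396 -0.0158  0.5057]
[[-4.2, -2.8], [0.2, -3.0], [-0.2, 1.9], [0.8, 1.8], [-0.3, 0.1], [0.2, -0.3], [-0.6, 1.9], [-0.2, 0.5]]
bar [ 0.47824503 -0.2942795   0.11732953] lip [ 0.52380616 -0.2956835   0.238431  ] pivot [ 0.50907815 -0.29522965  0.073     ]
run bar [0.59410572 0.03989968 0.12670544]
bottle [ 0.595 -0.471  0.072]
box [ 0.457 -0.477  0.023]
loupe [ 0.462 -0.14   0.031]
[[-0.396 -0.001 -0.918]
 [ 0.918  0.001 -0.396]
 [ 0.001 -1.     0.   ]]
```

```bash
python3 - <<'E'
from h import *
s=cv2.imread('pics/s0.png')
w=save('wrist','w0'); print(w['tool_from_camera'].round(3).tolist(), w['vertical_fov'])
t=cv2.imread('pics/t0.png')
a=cv2.resize(s[200:320,95:205],None,fx=3.6,fy=3.6,interpolation=cv2.INTER_CUBIC)
b=cv2.resize(cv2.imread('pics/w0.png'),(400,300)); 
o=np.zeros((440,800,3),np.uint8);o[:432,:396]=a[:432,:396];o[:300,400:]=b;cv2.imwrite('pics/g0.png',o)
E
```

```text
[[1.0, -0.0, 0.001, -0.0], [-0.001, -0.295, 0.955, -0.158], [-0.0, -0.955, -0.295, 0.081], [0.0, 0.0, 0.0, 1.0]] 64.01487865472541
```

View pics/g0.png

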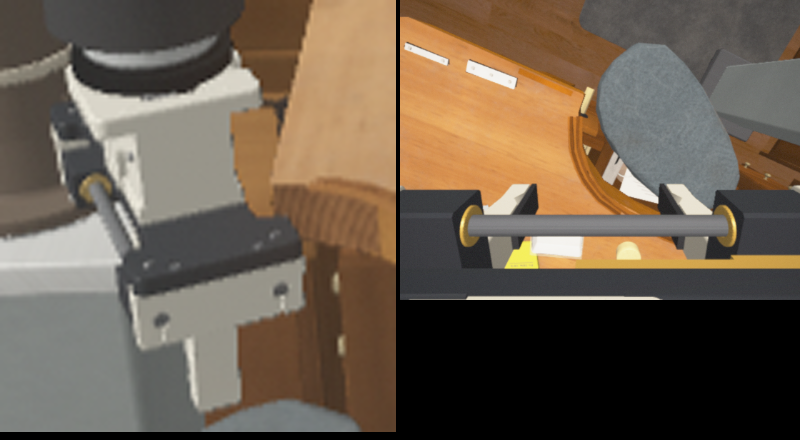

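The enlarged gripper view shows that each finger hangs from a wide carriage block on rods, and the fingertip in the crop is near (215,405). Rows can't tilt the tool, so I need the block's exact extent to see whether the hood can be cleared with the tool vertical.

```bash
python3 - <<'E'
from h import *
s=pickle.load(open('pics/s0.pkl','rb'));st=arm.state();M=rot(st['eef_rot']);o=st['eef_pos']
for X in(-.065,-.0965):
  for y in (0,-.035,-.066,-.09):
    for z in ((-.0095,.0095) if y==0 else(-.039,.039)):
      q=proj(s,o+M@[X,y,z])[0]; print(X,y,z,((q-[95,200])*3.6).round())
E
```

```text
-0.065 0 -0.0095 [243. 412.]
-0.065 0 0.0095 [205. 423.]
-0.065 -0.035 -0.039 [295. 338.]
-0.065 -0.035 0.039 [136. 380.]
-0.065 -0.066 -0.039 [290. 284.]
-0.065 -0.066 0.039 [128. 326.]
-0.065 -0.09 -0.039 [286. 242.]
-0.065 -0.09 0.039 [121. 282.]
-0.0965 0 -0.0095 [261. 448.]
-0.0965 0 0.0095 [222. 459.]
-0.0965 -0.035 -0.039 [315. 371.]
-0.0965 -0.035 0.039 [152. 416.]
-0.0965 -0.066 -0.039 [310. 317.]
-0.0965 -0.066 0.039 [144. 361.]
-0.0965 -0.09 -0.039 [306. 273.]
-0.0965 -0.09 0.039 [138. 316.]
```

Call:
play_rows:
  motion:
    - [[0,0,-50,0,7.8],[0,0,-60,0,7.8],[0,0,-60,0,7.8],[0,58,-10,-20,0],[0,58,-10,-20,0],[0,58,0,-20,0],[0,58,0,-20,0],[0,58,0,-20,0],[0,58,0,-20,0],[0,58,0,-20,0],[0,0,0,0,0]]

```text
time_s: 1.52
eef_pos: [0.4163, -0.2062, 0.419]
eef_rot: [0.507, -0.501, -0.497, 0.494]
contact_force: [-0.6, -0.9, -0.1]
width: 0.006
```

```bash
cat >> h.py <<'E'
def rep():
    s=arm.state();M=rot(s['eef_rot'])
    print('t',s['time_s'],'p',s['eef_pos'].round(4),'q',s['joint_positions'].round(3),'w',round(float(s['width']),2),'F',s['contact_force'].round(1))
    print('x',M[:,0].round(3),'y',M[:,1].round(3),'z',M[:,2].round(3)); return s,M
E
python3 - <<'E'
from h import *
rep()
s,t=[pickle.load(open(f'pics/{k}.pkl','rb')) for k in('s0','t0')]
P=lambda f:K(f)@np.c_[cv2.Rodrigues(np.float64(f['rvec']))[0],f['tvec']]
for a,b in [((218,135),(290,35)),((550,125),(310,68)),((218,55),(375,25))]:
    X=cv2.triangulatePoints(P(t),P(s),np.float64(a),np.float64(b)).ravel(); print((X[:3]/X[3]).round(2), (proj(s,X[:3]/X[3])[0]-b).round())
E
```

```text
t 1.525 p [ 0.4163 -0.2062  0.419 ] q [-0.043 -0.063 -0.063 -0.009 -1.573 -1.544] w 0.01 F [-0.6 -0.9 -0.1]
x [0.016 1.    0.009] y [-0.003  0.009 -1.   ] z [-1.     0.016  0.003]
[ 0.58 -0.11  0.64] [-1.  0.]
[ 0.56 -0.62  0.64] [ 4. -1.]
[ 0.75 -0.12  0.65] [-15.   5.]
```

Call:
play_rows:
  motion:
    - [[0,0,-60,0,0],[0,0,-60,0,0],[0,0,-60,0,0],[0,0,-60,0,0],[0,0,-60,0,0],[0,0,-60,0,0],[0,0,-60,0,0],[0,0,-60,0,0],[0,0,-60,0,0],[0,0,-60,0,0]]

```text
time_s: 2.78
eef_pos: [0.3515, -0.1784, 0.8309]
eef_rot: [-0.477, 0.533, 0.491, -0.497]
contact_force: [0.1, 0.5, 0.8]
width: 0.003
```

```bash
python3 -c "
from h import *
rep()"
```

```text
t 2.775 p [ 0.3515 -0.1784  0.8309] q [ 0.11   0.186  1.252  0.13  -2.59  -1.591] w 0.0 F [0.1 0.5 0.8]
x [ 0.024  0.998 -0.062] y [ 0.05  -0.063 -0.997] z [-0.998  0.021 -0.051]
```

Call:
play_rows:
  motion:
    - [[0,-8,-15,-50,0],[0,-8,-15,-50,0],[0,-8,-15,-50,0]]

```text
time_s: 3.15
eef_pos: [0.4549, -0.1893, 0.8069]
eef_rot: [-0.45, 0.559, 0.496, -0.488]
contact_force: [0.1, 0.6, 0.5]
width: 0.004
```

```bash
python3 -c "
from h import *
rep()"
```

```text
t 3.15 p [ 0.4549 -0.1893  0.8069] q [ 0.094  0.275  1.252  0.173 -2.435 -1.551] w 0.0 F [0.1 0.6 0.5]
x [ 0.03   0.995 -0.099] y [ 0.115 -0.101 -0.988] z [-0.993  0.018 -0.117]
```

Call:
play_rows:
  motion:
    - [[0,6,-40,-40,0],[0,6,-40,-40,0],[0,6,-40,-40,0],[0,6,-40,-40,0],[0,6,-40,-40,0],[0,6,-40,-40,0]]

```text
time_s: 3.9
eef_pos: [0.5379, -0.1001, 0.8388]
eef_rot: [-0.375, 0.622, 0.513, -0.458]
contact_force: [-0.6, 0.2, -0.6]
width: 0.001
```

```bash
python3 -c "
from h import *
rep()"
```

```text
t 3.9 p [ 0.5379 -0.1001  0.8388] q [ 0.366  0.3    1.252  0.383 -2.269 -1.679] w 0.0 F [-0.6  0.2 -0.6]
x [ 0.055  0.981 -0.186] y [ 0.294 -0.194 -0.936] z [-0.954 -0.003 -0.299]
```

Call:
play_rows:
  motion:
    - [[0,50,0,15,0],[0,55,-5,15,0],[0,55,-5,10,0],[0,55,-5,10,0],[0,20,-30,-45,0],[0,20,-30,-45,0],[0,20,-30,-45,0]]

```text
time_s: 4.78
eef_pos: [0.5539, 0.1679, 0.8299]
eef_rot: [-0.347, 0.637, 0.528, -0.441]
contact_force: [0.6, 1.2, -0.1]
width: 0.005
```

```bash
python3 -c "
from h import *
rep()"
```

```text
t 4.775 p [0.5539 0.1679 0.8299] q [ 0.875  0.388  1.247  0.56  -2.259 -2.064] w 0.01 F [ 0.6  1.2 -0.1]
x [ 0.053  0.979 -0.195] y [ 0.367 -0.201 -0.908] z [-0.929 -0.023 -0.37 ]
```

Call:
play_rows:
  motion:
    - [[0,55,-25,-10,0],[0,55,-25,-10,0],[0,50,-30,-20,0],[0,50,-30,-20,0]]

```text
time_s: 5.28
eef_pos: [0.5321, 0.3536, 0.8108]
eef_rot: [-0.32, 0.651, 0.556, -0.405]
contact_force: [0.2, -0.2, 0.1]
width: 0.009
```

```bash
python3 -c "
from h import *
rep()"
```

```text
t 5.275 p [0.5321 0.3536 0.8108] q [ 1.147  0.481  1.252  0.656 -2.193 -2.297] w 0.01 F [ 0.2 -0.2  0.1]
x [ 0.053  0.984 -0.171] y [ 0.464 -0.176 -0.868] z [-0.884 -0.034 -0.466]
```

Call:
play_rows:
  motion:
    - [[0,-22,11,41,0],[0,-22,11,41,0],[0,-22,11,41,0],[0,-22,11,41,0],[0,-41,26,11,0],[0,-41,26,11,0],[0,-41,26,11,0],[0,-41,26,11,0]]

```text
time_s: 6.28
eef_pos: [0.426, 0.0904, 0.6453]
eef_rot: [-0.317, 0.648, 0.565, -0.401]
contact_force: [1.1, -0.2, 0.1]
width: 0.003
```

```bash
python3 -c "
from h import *
rep()"
```

```text
t 6.275 p [0.426  0.0904 0.6453] q [ 1.162 -0.324 -0.089  0.534 -1.732 -2.625] w 0.0 F [ 1.1 -0.2  0.1]
x [ 0.041  0.986 -0.161] y [ 0.477 -0.161 -0.864] z [-0.878 -0.041 -0.477]
```

Call:
play_rows:
  motion:
    - [[0,-38,29,17,0],[0,-38,29,17,0],[0,-38,29,17,0],[0,-38,29,17,0],[0,-38,29,17,0],[0,-38,29,17,0],[0,-38,29,17,0],[0,-38,29,17,0],[0,-38,29,17,0],[0,0,0,0,0]]

```text
time_s: 7.52
eef_pos: [0.4, -0.3131, 0.4089]
eef_rot: [-0.307, 0.656, 0.576, -0.379]
contact_force: [-0.3, -0.8, 0.3]
width: 0.004
```

```bash
python3 -c "
from h import *
rep()"
```

```text
t 7.525 p [ 0.4    -0.3131  0.4089] q [-2.770e-01 -3.340e-01 -4.220e-01 -1.000e-03 -9.070e-01 -1.301e+00] w 0.0 F [-0.3 -0.8  0.3]
x [ 0.049  0.988 -0.144] y [ 0.523 -0.148 -0.839] z [-0.851 -0.034 -0.524]
```

```bash
python3 - <<'E'
from fit import *
st,M=rep(); w=save('wrist','w1'); Tc=np.array(w['tool_from_camera'])
A=np.eye(4);A[:3,:3]=M;A[:3,3]=st['eef_pos'];G=np.linalg.inv(A@Tc)
w['rvec']=cv2.Rodrigues(G[:3,:3])[0].ravel();w['tvec']=G[:3,3];pickle.dump(w,open('pics/w1.pkl','wb'))
img=w['frame'][:,:,::-1].copy()
for y in(-.0325,0,.0325): cv2.circle(img,tuple(int(v) for v in proj(w,W(xt,bar(xt[3],y)))[0]),3,(255,255,0),1)
for P in (lip+[0,.06,0],lip-[0,.06,0],p): cv2.circle(img,tuple(int(v) for v in proj(w,W(xt,P))[0]),3,(255,0,255),-1)
cv2.imwrite('pics/w1o.png',img)
h=cv2.cvtColor(w['frame'],cv2.COLOR_RGB2HSV);m=cv2.inRange(h,(5,200,150),(16,255,255));
n,l,s,c=cv2.connectedComponentsWithStats(m)
for i in range(1,n):
    if s[i,4]>150: print(s[i],c[i].round(1))
print(proj(w,W(xt,bar(xt[3],0))))
E
```

```text
[ 0.5231 -0.2957 -0.0308  0.0033]
[[-1.1, -2.1], [-0.2, -4.3], [-0.3, 2.3], [0.7, 1.1], [-0.4, -0.1], [-0.2, -0.8], [-1.0, 2.8], [-0.1, 1.2], [-0.4, 0.8]]
[ 0.6138  0.0396 -0.0158  0.5057]
[[-4.2, -2.8], [0.2, -3.0], [-0.2, 1.9], [0.8, 1.8], [-0.3, 0.1], [0.2, -0.3], [-0.6, 1.9], [-0.2, 0.5]]
t 7.525 p [ 0.4    -0.3131  0.4089] q [-2.770e-01 -3.340e-01 -4.220e-01 -1.000e-03 -9.070e-01 -1.301e+00] w 0.0 F [-0.3 -0.8  0.3]
x [ 0.049  0.988 -0.144] y [ 0.523 -0.148 -0.839] z [-0.851 -0.034 -0.524]
[304 101  51  17 487] [330.2 109.3]
[[328.69236747 108.36719578]]
```

View pics/w1o.png

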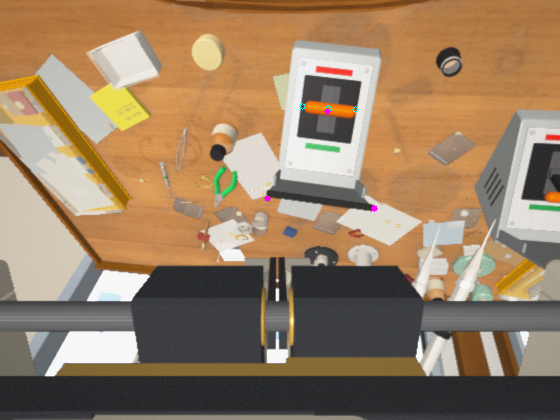

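The cyan predictions sit on the orange bar at (329,109), off by about 1.5 px. The lever is near the middle and the hood lip is near (320,197). The tool now tilts about 33° toward the panel. I'll work out the waypoints.

```bash
cat > wp.py <<'E'
from fit import *
w=pickle.load(open('pics/w1.pkl','rb'))
ob=trip+[(w,at(.0325),(304,105)),(w,at(-.0325),(354,111)),(w,Y(lip,.06),(269,190)),(w,Y(lip,-.06),(373,207))]
# image left in the wrist view may be -y: check order
ob[-4:]=[(w,at(-.0325),(304,105)),(w,at(.0325),(354,111)),(w,Y(lip,-.06),(269,190)),(w,Y(lip,.06),(373,207))]
X=solve(ob,xt)
def tgt(du,dn,dy=0): # relative to pivot, unit frame
    return W(X,p+du*u+dn*n+[0,dy,0])
def d(a,b,M): return (M.T@(b-a)*1000).round(1)
def where(P):
    c,s_=np.cos(X[2]),np.sin(X[2]); q=np.array([[c,s_,0],[-s_,c,0],[0,0,1]])@(np.array(P)-[X[0],X[1],0])-p
    return (np.array([q@u,q@n,q[1]])*1000).round(1)
E
python3 - <<'E'
from wp import *
st,M=rep();a=st['eef_pos']; print('uny now',where(a))
th=X[3]; b=.054*np.array([np.sin(th),np.cos(th)])
pts=[tgt(b[0]+.025,b[1]+.08),tgt(b[0]+.025,b[1]-.008),tgt(-.0135,.0366)]
for q in pts: print(q.round(4),d(a,q,M)); a=q
c,s_=np.cos(X[2]),np.sin(X[2]);Rz=np.array([[c,-s_,0],[s_,c,0],[0,0,1]])
print('tool axes in u,n,y (rows x,y,z):',[[round(float(M[:,i]@(Rz@v)),3) for v in(u,n,np.array([0,1,0]))] for i in range(3)])
E
```

```text
[ 0.5231 -0.2957 -0.0308  0.0033]
[[-1.1, -2.1], [-0.2, -4.3], [-0.3, 2.3], [0.7, 1.1], [-0.4, -0.1], [-0.2, -0.8], [-1.0, 2.8], [-0.1, 1.2], [-0.4, 0.8]]
[ 0.6138  0.0396 -0.0158  0.5057]
[[-4.2, -2.8], [0.2, -3.0], [-0.2, 1.9], [0.8, 1.8], [-0.3, 0.1], [0.2, -0.3], [-0.6, 1.9], [-0.2, 0.5]]
[ 0.5198 -0.2967 -0.0632  0.0511]
[[-0.6, -1.6], [0.3, -2.2], [-0.8, 2.7], [0.2, 2.9], [-0.5, -0.2], [-0.2, -0.1], [-3.0, 2.4], [-2.0, 2.1], [-0.8, 0.3], [-1.1, 0.9], [1.2, -0.4], [-2.9, 5.2], [0.9, 0.4]]
t 7.575 p [ 0.4008 -0.3119  0.4107] q [-2.730e-01 -3.360e-01 -4.210e-01  1.000e-03 -9.080e-01 -1.304e+00] w 0.01 F [ 0.3 -0.3  1.3]
x [ 0.047  0.988 -0.145] y [ 0.525 -0.148 -0.838] z [-0.85  -0.037 -0.526]
uny now [108.8 336.2 -22.7]
[ 0.4518 -0.2924  0.1986] [ 52.5 201.6  67.6]
[ 0.5022 -0.2956  0.1265] [ 9.7 87.3 -4.8]
[ 0.4738 -0.2938  0.0952] [ 5.  11.1 40.5]
tool axes in u,n,y (rows x,y,z): [[-0.096, -0.11, 0.989], [-0.044, -0.993, -0.115], [-0.995, 0.054, -0.09]]
```

Call:
play_rows:
  motion:
    - [[0,10,40,14,0],[0,10,40,14,0],[0,10,40,14,0],[0,10,40,14,0],[0,10,35,12,0],[0,0,0,0,0]]

```text
time_s: 8.32
eef_pos: [0.4598, -0.2877, 0.2167]
eef_rot: [-0.29, 0.658, 0.585, -0.375]
contact_force: [-1.2, -0.3, -0.0]
width: 0.003
```

```bash
cat > now.py <<'E'
import io,contextlib
with contextlib.redirect_stdout(io.StringIO()):
    from wp import *
def now(*targets):
    st,M=rep();a=st['eef_pos']; print('u,n,y now',where(a))
    for t_ in targets: q=tgt(*t_); print(t_,'->',d(a,q,M)); a=q
E
python3 -c "
from now import *
now((.030,.10),(.030,.046),(-.0135,.0366))"
```

```text
t 8.325 p [ 0.4598 -0.2877  0.2167] q [-0.164 -0.161 -0.852  0.202 -0.279 -1.573] w 0.0 F [-1.2 -0.3 -0. ]
x [ 0.035  0.987 -0.154] y [ 0.552 -0.148 -0.821] z [-0.833 -0.056 -0.55 ]
u,n,y now [ 44.4 144.4   5.2]
(0.03, 0.1) -> [ 1.4 44.8 13.8]
(0.03, 0.046) -> [ 6.  53.7 -1.3]
(-0.0135, 0.0366) -> [ 5.8  9.9 43. ]
```

Call:
play_rows:
  motion:
    - [[0,0,15,5,0],[0,0,15,5,0],[0,0,15,4,0],[0,0,0,0,0]]

```text
time_s: 8.82
eef_pos: [0.4822, -0.2931, 0.1858]
eef_rot: [-0.28, 0.66, 0.589, -0.372]
contact_force: [-0.8, 0.0, -0.4]
width: 0.007
```

```bash
python3 -c "
from now import *
now((.030,.046),(-.0135,.0366))"
```

```text
t 8.825 p [ 0.4822 -0.2931  0.1858] q [-0.202 -0.075 -0.939  0.373 -0.084 -1.707] w 0.01 F [-0.8  0.  -0.4]
x [ 0.028  0.987 -0.161] y [ 0.569 -0.148 -0.809] z [-0.822 -0.069 -0.566]
u,n,y now [ 45.3 106.    1.2]
(0.03, 0.046) -> [ 7.4 59.6 15.1]
(-0.0135, 0.0366) -> [ 6.3  9.  43.1]
```

```bash
cat > kin.py <<'E'
from h import *
from scipy.optimize import least_squares
D=[([-.8749,.3593,.0112,-.0003,-1.2241,-.2881],[.2675,-.6193,.2257],[-.38889,.387985,.5911,-.59062]),
([-.043,-.063,-.063,-.009,-1.573,-1.544],[.4163,-.2062,.419],[.507,-.501,-.497,.494]),
([.11,.186,1.252,.13,-2.59,-1.591],[.3515,-.1784,.8309],[-.477,.533,.491,-.497]),
([.094,.275,1.252,.173,-2.435,-1.551],[.4549,-.1893,.8069],[-.45,.559,.496,-.488]),
([.366,.3,1.252,.383,-2.269,-1.679],[.5379,-.1001,.8388],[-.375,.622,.513,-.458]),
([.875,.388,1.247,.56,-2.259,-2.064],[.5539,.1679,.8299],[-.347,.637,.528,-.441]),
([1.147,.481,1.252,.656,-2.193,-2.297],[.5321,.3536,.8108],[-.32,.651,.556,-.405]),
([1.162,-.324,-.089,.534,-1.732,-2.625],[.426,.0904,.6453],[-.317,.648,.565,-.401]),
([-.277,-.334,-.422,-.001,-.907,-1.301],[.4,-.3131,.4089],[-.307,.656,.576,-.379]),
([-.164,-.161,-.852,.202,-.279,-1.573],[.4598,-.2877,.2167],[-.29,.658,.585,-.375]),
([-.202,-.075,-.939,.373,-.084,-1.707],[.4822,-.2931,.1858],[-.28,.66,.589,-.372])]
E_=R.from_euler
def fk(v,q,s4,s6):
    A=E_('z',q[0])*R.identity(); B=A*E_('y',q[1]); C=B*E_('y',-q[2]); F=C*E_('x',s4*q[3]); G=F*E_('y',-q[4]); H=G*E_('x',s6*q[5])
    return A.apply([v[0],v[1],v[2]])+B.apply([v[3],0,v[4]])+C.apply([v[5],0,v[6]])+F.apply([0,v[7],v[8]])+G.apply([v[9],v[10],v[11]]), H*R.from_rotvec(v[12:15])
def res(v,s4,s6):
    o=[]
    for q,p_,w_ in D:
        P,O=fk(v,q,s4,s6); o+=list((P-p_)*1000)+list((O.inv()*R.from_matrix(rot(np.array(w_)))).as_rotvec()*300)
    return np.array(o)
best=None
for s4 in(1,-1):
  for s6 in(1,-1):
    for c in([0,0,0],[2,0,0],[-2,0,0],[0,0,1.6],[0,0,-1.6]):
      r=least_squares(res,[0,-.1,.3,0,.617,.46,0,-.09,0,.4,0,0]+c,args=(s4,s6),loss='soft_l1')
      if best is None or r.cost<best[0]: best=(r.cost,r.x,s4,s6)
c,v,s4,s6=best
if __name__=='__main__': print(c,v.round(3),s4,s6,np.abs(res(v,s4,s6)).reshape(-1,6).max(1).round(1)); pickle.dump(best,open('kin.pkl','wb'))
E
python3 kin.py
```

```text
1.0080875649637941 [ 0.     0.     0.199 -0.     0.602  0.464 -0.    -0.163  0.     0.378
 -0.029 -0.     1.209  1.209 -1.209] -1 -1 [0.  0.3 0.2 0.3 0.3 0.2 0.2 0.2 0.3 0.5 0.4]
```

```bash
cat > ik.py <<'E'
import io,contextlib
with contextlib.redirect_stdout(io.StringIO()):
    from wp import *
import kin
c_,v,s4,s6=pickle.load(open('kin.pkl','rb'))
lo=np.array([-3.07,-1.43,-1.02,-3.03,-3.05,-3.03]);hi=np.array([3.07,2.12,1.25,1.67,0,3.03])
def ik(P,Rm,q0):
    f=lambda q:np.r_[(kin.fk(v,q,s4,s6)[0]-P)*10,(R.from_matrix(Rm).inv()*kin.fk(v,q,s4,s6)[1]).as_rotvec()*3]
    r=least_squares(f,np.clip(q0,lo+1e-3,hi-1e-3),bounds=(lo,hi)); return r.x,np.abs(r.fun).max()
def tool(tilt,az):
    t_,a=np.radians([tilt,az]); y=np.array([np.sin(t_)*np.cos(a),np.sin(t_)*np.sin(a),-np.cos(t_)])
    x=np.cross(y,[0,0,1]);x=-x/np.linalg.norm(x)*1.0
    if x[1]<0:x=-x
    return np.c_[x,y,np.cross(x,y)]
E
sed -i 's/^best=None/if __name__=="__main__":\n best=None/; s/^for s4 in(1,-1):/ for s4 in(1,-1):/; s/^c,v,s4,s6=best$//' kin.py
python3 - <<'E'
import re
s=open('kin.py').read(); i=s.index('if __name__'); open('kin.py','w').write(s[:i])
E
python3 - <<'E'
from ik import *
q0=np.array([-.2,0,-.8,.2,-.3,-1.6])
for az in(-16,0):
  for tilt in(10,15,20,25,30):
    for nm,a in(('hook',(.03,.046)),('off',(-.0135,.0366)),('below',(-.053,.036)),('on',(.0135,.036))):
      q,e=ik(tgt(*a),tool(tilt,az),q0); print(az,tilt,nm,q.round(2),round(e,3))
E
```

```text
-16 10 hook [-0.19  0.2  -0.48  0.02 -0.72 -1.68] 0.0
-16 10 off [-0.19  0.2  -0.57  0.03 -0.62 -1.68] 0.0
-16 10 below [-0.2   0.19 -0.65  0.03 -0.55 -1.67] 0.0
-16 10 on [-0.19  0.21 -0.51  0.03 -0.67 -1.68] 0.0
-16 15 hook [-0.18  0.16 -0.56  0.05 -0.59 -1.71] 0.0
-16 15 off [-0.19  0.17 -0.65  0.05 -0.49 -1.7 ] 0.0
-16 15 below [-0.2   0.16 -0.74  0.05 -0.41 -1.7 ] 0.0
-16 15 on [-0.18  0.17 -0.6   0.05 -0.54 -1.71] 0.0
-16 20 hook [-0.17  0.13 -0.65  0.08 -0.45 -1.75] 0.0
-16 20 off [-0.18  0.13 -0.74  0.1  -0.35 -1.76] 0.0
-16 20 below [-0.19  0.13 -0.83  0.11 -0.26 -1.76] 0.0
-16 20 on [-0.17  0.14 -0.69  0.09 -0.4  -1.75] 0.0
-16 25 hook [-0.17  0.1  -0.75  0.16 -0.29 -1.83] 0.0
-16 25 off [-0.19  0.11 -0.87  0.25 -0.16 -1.9 ] 0.0
-16 25 below [-0.24  0.11 -1.    0.41 -0.03 -2.02] 0.017
-16 25 on [-0.17  0.11 -0.8   0.2  -0.23 -1.86] 0.0
-16 30 hook [-0.25  0.07 -0.96  0.59 -0.02 -2.19] 0.01
-16 30 off [-0.22  0.1  -0.94  0.28 -0.02 -1.91] 0.074
-16 30 below [-0.22  0.11 -0.94  0.05 -0.   -1.67] 0.09
-16 30 on [-0.23  0.1  -0.94  0.43 -0.02 -2.05] 0.048
0 10 hook [-0.22  0.21
[... 307 characters left out ...]
.18 -0.63 -0.14 -0.52 -1.19] 0.0
0 15 on [-0.24  0.19 -0.5  -0.11 -0.62 -1.25] 0.0
0 20 hook [-0.26  0.15 -0.51 -0.16 -0.57 -1.19] 0.0
0 20 off [-0.28  0.16 -0.58 -0.2  -0.5  -1.13] 0.0
0 20 below [-0.3   0.16 -0.64 -0.24 -0.44 -1.07] 0.0
0 20 on [-0.27  0.17 -0.54 -0.18 -0.53 -1.17] 0.0
0 25 hook [-0.29  0.13 -0.53 -0.25 -0.5  -1.08] 0.0
0 25 off [-0.31  0.14 -0.59 -0.32 -0.43 -1.  ] 0.0
0 25 below [-0.35  0.15 -0.64 -0.38 -0.4  -0.9 ] 0.0
0 25 on [-0.3   0.15 -0.56 -0.28 -0.46 -1.05] 0.0
0 30 hook [-0.33  0.12 -0.54 -0.39 -0.44 -0.93] 0.0
0 30 off [-0.37  0.14 -0.58 -0.48 -0.4  -0.79] 0.0
0 30 below [-0.43  0.14 -0.61 -0.58 -0.39 -0.65] 0.0
0 30 on [-0.34  0.14 -0.55 -0.43 -0.42 -0.87] 0.0
```

```bash
python3 - <<'E'
from ik import *
st,M=rep()
for P0,dv in [((.36,-.29,.38),(0,0,-.03)),((.36,-.29,.38),(-.03,0,-.01)),((.40,-.29,.38),(-.015,0,-.025)),((.34,-.22,.38),(-.01,0,-.03)),((.40,-.29,.30),(-.03,0,0))]:
    Mx=M.copy();P=np.array(P0);q=np.array([-.27,-.33,-.42,0,-.9,-1.3]); print(P0,dv)
    q,e=ik(P,Mx,q);print(' start',q.round(2),round(e,3))
    for i in range(10):
        q,e=ik(P+dv,Mx,q);P,O=kin.fk(v,q,s4,s6);Mx=O.as_matrix();y=Mx[:,1]
        if i%2: print(' ',P.round(3),q.round(2),'tilt',round(np.degrees(np.arccos(-y[2])),1),'az',round(np.degrees(np.arctan2(y[1],y[0])),1))
E
```

```text
t 8.825 p [ 0.4822 -0.2931  0.1858] q [-0.202 -0.075 -0.939  0.373 -0.084 -1.707] w 0.01 F [-0.8  0.  -0.4]
x [ 0.028  0.987 -0.161] y [ 0.569 -0.148 -0.809] z [-0.822 -0.069 -0.566]
(0.36, -0.29, 0.38) (0, 0, -0.03)
 start [-0.25 -0.45 -0.57  0.01 -0.82 -1.31] 0.0
  [ 0.36 -0.29  0.32] [-0.25 -0.43 -0.69  0.01 -0.68 -1.31] tilt 36.0 az -14.6
  [ 0.36 -0.29  0.26] [-0.25 -0.38 -0.81  0.01 -0.51 -1.31] tilt 36.0 az -14.6
  [ 0.36 -0.29  0.2 ] [-0.25 -0.31 -0.93  0.02 -0.32 -1.32] tilt 36.0 az -14.6
  [ 0.36 -0.29  0.14] [-0.25 -0.19 -1.02 -0.01 -0.11 -1.29] tilt 36.0 az -14.3
  [ 0.36  -0.289  0.081] [-0.27 -0.03 -0.97 -0.33 -0.   -0.95] tilt 35.8 az -15.6
(0.36, -0.29, 0.38) (-0.03, 0, -0.01)
 start [-0.25 -0.45 -0.57  0.01 -0.82 -1.31] 0.0
  [ 0.3  -0.29  0.36] [-0.35 -0.52 -0.61 -0.07 -0.86 -1.17] tilt 36.0 az -14.6
  [ 0.24 -0.29  0.34] [-0.54 -0.56 -0.61 -0.21 -0.92 -0.93] tilt 36.0 az -14.6
  [ 0.18 -0.29  0.32] [-0.88 -0.53 -0.56 -0.41 -1.04 -0.54] tilt 36.0 az -14.6
  [ 0.12 -0.29  0.3 ] [-1.26 -0.45 -0.52 -0.57 -1.19 -0.16] tilt 36.0 az -14.6
  [ 0.06 -0.29  0.28] [-1.57 -0.3
[... 795 characters left out ...]
0.206] [-0.09 -0.6  -1.02  0.07 -0.56 -1.49] tilt 34.3 az -8.8
  [ 0.261 -0.234  0.147] [-0.27 -0.47 -1.02 -0.2  -0.43 -1.09] tilt 34.2 az -6.9
  [ 0.241 -0.234  0.087] [-0.66 -0.22 -0.9  -0.7  -0.47 -0.3 ] tilt 34.2 az -6.9
(0.4, -0.29, 0.3) (-0.03, 0, 0)
 start [-0.2  -0.35 -0.72  0.05 -0.57 -1.38] 0.0
  [ 0.34 -0.29  0.3 ] [-0.27 -0.45 -0.74 -0.02 -0.65 -1.26] tilt 36.0 az -14.6
  [ 0.28 -0.29  0.3 ] [-0.4  -0.52 -0.72 -0.13 -0.75 -1.08] tilt 36.0 az -14.6
  [ 0.22 -0.29  0.3 ] [-0.65 -0.54 -0.65 -0.3  -0.89 -0.78] tilt 36.0 az -14.6
  [ 0.16 -0.29  0.3 ] [-1.02 -0.49 -0.57 -0.48 -1.07 -0.39] tilt 36.0 az -14.6
  [ 0.1  -0.29  0.3 ] [-1.37 -0.42 -0.5  -0.59 -1.25 -0.05] tilt 36.0 az -14.6
```

```bash
python3 - <<'E'
from ik import *
st,M=rep()
q0=np.array([-.2,0,-.8,-.2,-.4,-1.2])
print('feas')
for az in(-8,-5,0):
  for nm,a in(('hook',(.03,.046)),('off',(-.0135,.0366)),('below',(-.053,.036))):
    q,e=ik(tgt(*a),tool(33,az),q0); print(az,nm,q.round(2),round(e,3))
print('sim')
for P0 in((.34,-.20,.38),(.30,-.20,.36),(.36,-.18,.36)):
  for dv in [(0,-.03,-.02),(-.03,-.0,-.02),(-.02,.02,-.03),(.0,.0,-.04),(-.04,0,0)]:
    Mx=M.copy();P=np.array(P0);q=np.array([-.27,-.33,-.42,0,-.9,-1.3])
    q,e0=ik(P,Mx,q); o=[]
    for i in range(10):
        q,e=ik(P+dv,Mx,q);P,O=kin.fk(v,q,s4,s6);Mx=O.as_matrix();y=Mx[:,1]
        if i%3==0: o.append((P.round(2).tolist(),round(q[2],2),round(np.degrees(np.arccos(-y[2])),1),round(np.degrees(np.arctan2(y[1],y[0])),1)))
    print(P0,dv,round(e0,3),o)
E
```

```text
t 8.825 p [ 0.4822 -0.2931  0.1858] q [-0.202 -0.075 -0.939  0.373 -0.084 -1.707] w 0.01 F [-0.8  0.  -0.4]
x [ 0.028  0.987 -0.161] y [ 0.569 -0.148 -0.809] z [-0.822 -0.069 -0.566]
feas
-8 hook [-0.25  0.09 -0.68 -0.24 -0.24 -1.25] 0.0
-8 off [-0.29  0.11 -0.69 -0.39 -0.21 -1.06] 0.0
-8 below [-0.36  0.12 -0.7  -0.56 -0.23 -0.84] 0.0
-5 hook [-0.29  0.1  -0.61 -0.36 -0.32 -1.05] 0.0
-5 off [-0.35  0.12 -0.63 -0.5  -0.29 -0.87] 0.0
-5 below [-0.42  0.13 -0.65 -0.64 -0.3  -0.67] 0.0
0 hook [-0.37  0.11 -0.53 -0.49 -0.43 -0.8 ] 0.0
0 off [-0.42  0.14 -0.56 -0.61 -0.4  -0.64] 0.0
0 below [-0.49  0.15 -0.59 -0.71 -0.41 -0.47] 0.0
sim
(0.34, -0.2, 0.38) (0, -0.03, -0.02) 0.0 [([0.34, -0.23, 0.36], np.float64(-0.78), np.float64(36.0), np.float64(-14.6)), ([0.34, -0.32, 0.3], np.float64(-0.64), np.float64(36.0), np.float64(-14.6)), ([0.34, -0.41, 0.24], np.float64(-0.49), np.float64(36.0), np.float64(-14.6)), ([0.34, -0.5, 0.18], np.float64(-0.35), np.float64(36.0), np.float64(-14.6))]
(0.34, -0.2, 0.38) (-0.03, -0.0, -0.02) 0.0 [([0.31, -0.2, 0.36], np.float64(-0.88), np.float64(36.0), np
[... 4163 characters left out ...]
, -0.18, 0.36) (0.0, 0.0, -0.04) 0.0 [([0.36, -0.18, 0.32], np.float64(-0.96), np.float64(36.0), np.float64(-14.6)), ([0.37, -0.19, 0.21], np.float64(-1.02), np.float64(31.8), np.float64(-7.1)), ([0.37, -0.2, 0.1], np.float64(-1.02), np.float64(30.7), np.float64(-0.4)), ([0.37, -0.2, -0.02], np.float64(-0.74), np.float64(30.7), np.float64(-0.4))]
(0.36, -0.18, 0.36) (-0.04, 0, 0) 0.0 [([0.32, -0.18, 0.36], np.float64(-0.92), np.float64(36.0), np.float64(-14.5)), ([0.22, -0.21, 0.36], np.float64(-0.73), np.float64(32.9), np.float64(-5.5)), ([0.1, -0.21, 0.36], np.float64(-0.67), np.float64(32.9), np.float64(-5.5)), ([-0.02, -0.21, 0.36], np.float64(-0.58), np.float64(32.9), np.float64(-5.5))]
```

Call:
play_rows:
  motion:
    - [[0,-9,-46,0,0],[0,-9,-46,0,0],[0,-9,-46,0,0],[0,36,-30,-3,0],[0,36,-30,-3,0],[0,36,-30,-3,0],[0,24,10,32,0],[0,24,10,32,0],[0,24,10,32,0]]

```text
time_s: 9.95
eef_pos: [0.3401, -0.1493, 0.3143]
eef_rot: [-0.281, 0.645, 0.611, -0.364]
contact_force: [0.5, -0.5, 0.3]
width: 0.002
```

```bash
cat >> h.py <<'E'
def tz(M): y=M[:,1]; print('tilt',np.degrees(np.arccos(-y[2])).round(1),'az',np.degrees(np.arctan2(y[1],y[0])).round(1))
E
python3 -c "
from h import *
s,M=rep();tz(M)"
```

```text
t 9.95 p [ 0.3401 -0.1493  0.3143] q [ 0.707 -0.859 -1.013  0.549 -1.047 -2.415] w 0.0 F [ 0.5 -0.5  0.3]
x [-0.011  0.992 -0.127] y [ 0.583 -0.096 -0.807] z [-0.813 -0.083 -0.577]
tilt 36.2 az -9.4
```

Call:
play_rows:
  motion:
    - [[0,24,12,30,0],[0,24,12,30,0],[0,24,12,30,0]]

```text
time_s: 10.32
eef_pos: [0.3247, -0.1305, 0.2807]
eef_rot: [-0.312, 0.609, 0.627, -0.372]
contact_force: [0.3, 1.1, 1.0]
width: 0.006
```

```bash
python3 -c "
from ik import *
s,M=rep();tz(M)
for nm,a in(('pre',(.03,.14)),('hook',(.027,.046)),('off',(-.0135,.0366)),('below',(-.053,.036)),('on',(.0135,.036))):
    q,e=ik(tgt(*a),M,[-.3,.1,-.6,-.2,-.4,-1.1]);print(nm,q.round(2),round(e,3))
print(d(s['eef_pos'],tgt(.06,.25),M))
"
```

```text
t 10.325 p [ 0.3247 -0.1305  0.2807] q [ 0.708 -0.863 -1.012  0.433 -1.03  -2.348] w 0.01 F [0.3 1.1 1. ]
x [-0.064  0.996 -0.062] y [ 0.533 -0.018 -0.846] z [-0.844 -0.087 -0.529]
tilt 32.2 az -2.0
pre [-0.35 -0.08 -0.57 -0.32 -0.56 -0.91] 0.0
hook [-0.33  0.11 -0.56 -0.43 -0.39 -0.8 ] 0.0
off [-0.38  0.13 -0.59 -0.54 -0.36 -0.65] 0.0
below [-0.45  0.14 -0.62 -0.65 -0.36 -0.48] 0.0
on [-0.35  0.13 -0.57 -0.47 -0.37 -0.74] 0.0
[-166.2   22.6  -76.2]
```

Call:
play_rows:
  motion:
    - [[0,-42,4,-17,0],[0,-42,5,-20,0],[0,-42,6,-20,0],[0,-42,6,-20,0],[0,0,0,0,0]]

```text
time_s: 10.95
eef_pos: [0.3734, -0.2158, 0.3105]
eef_rot: [-0.316, 0.594, 0.634, -0.381]
contact_force: [-0.2, 0.8, -0.2]
width: 0.003
```

```bash
cat >> now.py <<'E'
_n=now
def now(*t_): _n(*t_); tz(rot(arm.state()['eef_rot']))
E
python3 -c "
from now import *
now((.030,.11),(.027,.046),(-.0135,.0366))"
```

```text
t 10.95 p [ 0.3734 -0.2158  0.3105] q [-0.136 -0.415 -0.623 -0.1   -0.831 -1.277] w 0.0 F [-0.2  0.8 -0.2]
x [-0.095  0.994 -0.052] y [ 0.513  0.004 -0.858] z [-0.853 -0.108 -0.51 ]
u,n,y now [ 24.  273.3  71.5]
(0.03, 0.11) -> [-79.3 159.6  -5.2]
(0.027, 0.046) -> [-2.6 64.  -1.3]
(-0.0135, 0.0366) -> [ 6.  12.3 39.3]
tilt 30.9 az 0.4
```

Call:
play_rows:
  motion:
    - [[0,-27,10,0,0],[0,-27,20,0,0],[0,-26,30,-2,0],[0,0,35,-2,0],[0,0,35,-1,0],[0,0,20,0,0],[0,0,0,0,0]]

```text
time_s: 11.82
eef_pos: [0.4734, -0.2818, 0.2066]
eef_rot: [-0.302, 0.591, 0.646, -0.376]
contact_force: [-0.0, -0.1, 0.2]
width: 0.002
```

```bash
python3 -c "
from now import *
now((.030,.11),(.027,.046),(-.0135,.0366))"
```

```text
t 11.825 p [ 0.4734 -0.2818  0.2066] q [-0.348 -0.046 -0.524 -0.367 -0.589 -0.834] w 0.0 F [-0.  -0.1  0.2]
x [-0.119  0.991 -0.055] y [ 0.538  0.017 -0.843] z [-0.835 -0.13  -0.535]
u,n,y now [ 49.5 128.5  11.9]
(0.03, 0.11) -> [-9.3 18.7 20.6]
(0.027, 0.046) -> [-3.2 64.   0.7]
(-0.0135, 0.0366) -> [ 6.7 11.2 39.5]
tilt 32.5 az 1.8
```

Call:
play_rows:
  motion:
    - [[0,-5,9,11,0],[0,-4,9,10,0],[0,0,0,0,0]]

```text
time_s: 12.2
eef_pos: [0.4694, -0.2887, 0.1888]
eef_rot: [-0.296, 0.59, 0.65, -0.375]
contact_force: [-0.8, -0.4, -0.2]
width: 0.01
```

```bash
python3 -c "
from now import *
now((.027,.07),(.027,.046),(-.0135,.0366))"
```

```text
t 12.2 p [ 0.4694 -0.2887  0.1888] q [-0.391 -0.017 -0.523 -0.433 -0.573 -0.726] w 0.01 F [-0.8 -0.4 -0.2]
x [-0.128  0.99  -0.059] y [ 0.546  0.021 -0.837] z [-0.828 -0.139 -0.543]
u,n,y now [ 36.3 115.9   4.8]
(0.027, 0.07) -> [-5.7 45.9  9. ]
(0.027, 0.046) -> [-1.5 24.  -0.6]
(-0.0135, 0.0366) -> [ 7.1 10.8 39.5]
tilt 33.1 az 2.2
```

Call:
play_rows:
  motion:
    - [[0,-3,20,3,0],[0,-3,20,4,0],[0,0,16,1,0],[0,0,12,0,0],[0,0,0,0,0]]

```text
time_s: 12.82
eef_pos: [0.5061, -0.2919, 0.1366]
eef_rot: [-0.289, 0.591, 0.654, -0.374]
contact_force: [-0.3, 0.6, 0.7]
width: 0.006
```

```bash
python3 -c "
from now import *
now((.027,.046),(-.0135,.0366))"
```

```text
t 12.825 p [ 0.5061 -0.2919  0.1366] q [-0.391  0.107 -0.504 -0.537 -0.47  -0.604] w 0.01 F [-0.3  0.6  0.7]
x [-0.133  0.989 -0.064] y [ 0.557  0.021 -0.83 ] z [-0.82  -0.146 -0.553]
u,n,y now [36.5 52.1  4. ]
(0.027, 0.046) -> [-2.4  6.1 10. ]
(-0.0135, 0.0366) -> [ 7.4 10.3 39.6]
tilt 33.9 az 2.2
```

Call:
play_rows:
  motion:
    - [[0,0,6,6,0],[0,0,3,8,0],[0,0,2,8,0],[0,0,2,8,0],[0,0,2,8,0]]

```text
time_s: 13.45
eef_pos: [0.4837, -0.2978, 0.1039]
eef_rot: [-0.287, 0.592, 0.654, -0.373]
contact_force: [3.1, 1.6, 1.9]
width: 0.006
```

```bash
python3 -c "
from now import *
now((-.0135,.0366))"
```

```text
t 13.45 p [ 0.4837 -0.2978  0.1039] q [-0.463  0.143 -0.52  -0.655 -0.456 -0.425] w 0.01 F [3.1 1.6 1.9]
x [-0.134  0.989 -0.067] y [ 0.561  0.02  -0.828] z [-0.817 -0.148 -0.557]
u,n,y now [-0.3 38.  -3.4]
(-0.0135, 0.0366) -> [ 5.9  1.8 12.3]
tilt 34.1 az 2.0
```

Call:
play_rows:
  motion:
    - [[0,1,1,6,0],[0,1,1,6,0],[0,1,0,5,0],[0,1,0,5,0]]

```text
time_s: 13.95
eef_pos: [0.4765, -0.2996, 0.0983]
eef_rot: [-0.279, 0.598, 0.655, -0.368]
contact_force: [12.7, 6.2, 7.9]
width: 0.005
```

```bash
python3 -c "
from now import *
now((-.0135,.0366))"
```

```text
t 13.95 p [ 0.4765 -0.2996  0.0983] q [-0.5    0.147 -0.523 -0.722 -0.454 -0.331] w 0.01 F [12.7  6.2  7.9]
x [-0.129  0.989 -0.074] y [ 0.578  0.014 -0.816] z [-0.806 -0.149 -0.573]
u,n,y now [-9.2 37.3 -5.6]
(-0.0135, 0.0366) -> [6.3 1.  3.1]
tilt 35.3 az 1.4
```

Call:
play_rows:
  motion:
    - [[0,1,0,5,0],[0,1,0,5,0],[0,0,0,4,0],[0,0,0,4,0],[0,0,0,4,0],[0,0,0,4,0]]

```text
time_s: 14.7
eef_pos: [0.4757, -0.3032, 0.0992]
eef_rot: [-0.265, 0.605, 0.659, -0.359]
contact_force: [10.4, 5.3, 7.9]
width: 0.008
```

```bash
python3 - <<'E'
from now import *
now((-.0135,.0366))
s=save('side','s1');w=save('wrist','w2')
print(proj(s,tgt(0,0)).round(0))
u0,v0=[int(k) for k in proj(s,tgt(0,.04))[0]]
a=cv2.resize(s['frame'][v0-40:v0+35,u0-45:u0+45,::-1],None,fx=4.4,fy=4.4,interpolation=cv2.INTER_CUBIC)
b=cv2.resize(w['frame'][:,:,::-1],(400,300)); o=np.zeros((max(a.shape[0],300),a.shape[1]+400,3),np.uint8);o[:a.shape[0],:a.shape[1]]=a;o[:300,a.shape[1]:]=b
cv2.imwrite('pics/off.png',o);print(o.shape)
E
```

```text
t 14.7 p [ 0.4757 -0.3032  0.0992] q [-0.551  0.149 -0.513 -0.808 -0.467 -0.212] w 0.01 F [10.4  5.3  7.9]
x [-0.126  0.988 -0.086] y [ 0.608  0.009 -0.794] z [-0.784 -0.152 -0.602]
u,n,y now [-9.2 38.5 -9.3]
(-0.0135, 0.0366) -> [9.9 2.1 2.4]
tilt 37.4 az 0.8
[[266. 271.]]
(330, 796, 3)
```

View pics/off.png

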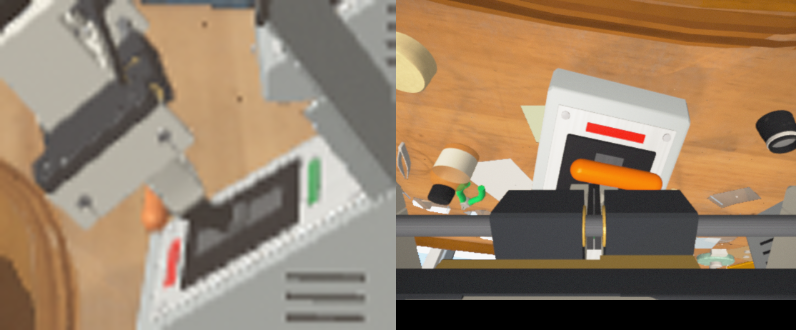

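The left half shows the bar pulled down beside the red strip at (155,208), with the fingertip up-slope of it. The wrist view at right shows the bar at (615,173). I'll estimate the angle numerically.

```bash
cat > ang.py <<'E'
from now import *
def ang(tag):
    st,M=arm.state(),None; M=rot(st['eef_rot']); w=save('wrist',tag); Tc=np.array(w['tool_from_camera'])
    A=np.eye(4);A[:3,:3]=M;A[:3,3]=st['eef_pos'];G=np.linalg.inv(A@Tc);w['rvec']=cv2.Rodrigues(G[:3,:3])[0].ravel();w['tvec']=G[:3,3]
    for nm,f in(('wrist',w),('side',save('side',tag+'s'))):
        m=cv2.inRange(cv2.cvtColor(f['frame'],cv2.COLOR_RGB2HSV),(5,190,110),(16,255,255))
        n_,l,s_,c=cv2.connectedComponentsWithStats(m)
        g=proj(f,W(X,bar(0,0)))[0]; i=min((k for k in range(1,n_) if s_[k,4]>(150 if nm=='wrist' else 15)),key=lambda k:np.linalg.norm(c[k]-g))
        th=np.linspace(-.7,.7,141);e=[np.linalg.norm(proj(f,W(X,bar(a,0)))[0]-c[i]) for a in th]
        print(nm,c[i].round(1),s_[i,:4],'angle',th[np.argmin(e)].round(2),'err px',round(min(e),1),[proj(f,W(X,bar(a,0)))[0].round(1).tolist() for a in(-.6,0,.6)])
E
python3 -c "
from ang import *
ang('a1')"
```

```text
wrist [308.4 246.2] [244 223 128  43] angle -0.6 err px 2.1 [[306.4, 245.5], [294.4, 309.1], [280.6, 345.2]]Traceback (most recent call last):
  File "<string>", line 3, in <module>
    ang('a1')
    ~~~^^^^^^
  File "ang.py", line 8, in ang
    g=proj(f,W(X,bar(0,0)))[0]; i=min((k for k in range(1,n_) if s_[k,4]>(150 if nm=='wrist' else 15)),key=lambda k:np.linalg.norm(c[k]-g))
                                  ~~~^^^^^^^^^^^^^^^^^^^^^^^^^^^^^^^^^^^^^^^^^^^^^^^^^^^^^^^^^^^^^^^^^^^^^^^^^^^^^^^^^^^^^^^^^^^^^^^^^^^^^^
ValueError: min() iterable argument is empty
```

Call:
play_rows:
  motion:
    - [[0,1,0,4,0],[0,1,0,4,0],[0,1,0,4,0],[0,1,0,4,0],[0,0,0,0,0],[0,1,-12,-2,0],[0,2,-15,0,0],[0,2,-15,0,0],[0,0,0,0,0]]

```text
time_s: 16.02
eef_pos: [0.4464, -0.2973, 0.135]
eef_rot: [-0.256, 0.61, 0.661, -0.354]
contact_force: [1.0, -0.5, 0.3]
width: 0.007
```

```bash
python3 -c "
from ik import *
from now import now
now((-.064,.078),(-.064,.034),(.0135,.034))
M=rot(arm.state()['eef_rot'])
for a in((-.064,.078),(-.064,.034),(-.049,.034),(.0135,.034)):
    q,e=ik(tgt(*a),M,arm.state()['joint_positions']);print(a,q.round(2),round(e,3))
"
```

```text
t 16.025 p [ 0.4464 -0.2973  0.135 ] q [-0.571  0.048 -0.546 -0.767 -0.516 -0.252] w 0.01 F [ 1.  -0.5  0.3]
x [-0.124  0.988 -0.093] y [ 0.625  0.005 -0.781] z [-0.771 -0.155 -0.618]
u,n,y now [-12.9  84.8  -5.2]
(-0.064, 0.078) -> [15.4  3.8 49.4]
(-0.064, 0.034) -> [-1.4 43.9  3.1]
(0.0135, 0.034) -> [-15.9   4.8 -75.7]
tilt 38.7 az 0.5
(-0.064, 0.078) [-0.67  0.07 -0.59 -0.89 -0.53 -0.03] 0.0
(-0.064, 0.034) [-0.68  0.18 -0.56 -1.01 -0.49  0.1 ] 0.0
(-0.049, 0.034) [-0.65  0.17 -0.55 -0.97 -0.48  0.03] 0.0
(0.0135, 0.034) [-0.51  0.14 -0.5  -0.81 -0.44 -0.25] 0.0
```

Call:
play_rows:
  motion:
    - [[0,4,0,14,0],[0,4,0,14,0],[0,4,0,14,0],[0,3,0,10,0],[0,0,0,0,0]]

```text
time_s: 16.65
eef_pos: [0.4028, -0.2898, 0.1011]
eef_rot: [-0.256, 0.61, 0.661, -0.354]
contact_force: [-0.6, -0.1, 0.0]
width: 0.003
```

```bash
python3 -c "
from now import *
now((-.064,.034))"
```

```text
t 16.65 p [ 0.4028 -0.2898  0.1011] q [-0.688  0.066 -0.595 -0.897 -0.539 -0.022] w 0.0 F [-0.6 -0.1  0. ]
x [-0.124  0.988 -0.094] y [ 0.626  0.005 -0.78 ] z [-0.77  -0.156 -0.619]
u,n,y now [-68.4  82.3  -0.5]
(-0.064, 0.034) -> [-1.8 48.4 -0.9]
tilt 38.7 az 0.4
```

Call:
play_rows:
  motion:
    - [[0,0,15,0,0],[0,0,15,0,0],[0,0,13,0,0],[0,0,6,-2,0],[0,0,0,0,0]]

```text
time_s: 17.27
eef_pos: [0.4376, -0.2904, 0.0644]
eef_rot: [-0.255, 0.611, 0.661, -0.354]
contact_force: [-0.3, 0.3, -0.4]
width: 0.001
```

```bash
python3 -c "
from now import *
now((-.0475,.034),(-.017,.042),(.0135,.034))"
```

```text
t 17.275 p [ 0.4376 -0.2904  0.0644] q [-0.675  0.176 -0.563 -1.009 -0.485  0.098] w 0.0 F [-0.3  0.3 -0.4]
x [-0.124  0.988 -0.096] y [ 0.627  0.003 -0.779] z [-0.769 -0.157 -0.619]
u,n,y now [-61.   32.2   1.1]
(-0.0475, 0.034) -> [ -3.9  -1.  -13. ]
(-0.017, 0.042) -> [ -6.1  -6.  -30.4]
(0.0135, 0.034) -> [ -6.6  10.  -29.2]
tilt 38.8 az 0.3
```

Call:
play_rows:
  motion:
    - [[0,-2,-1,-9,0],[0,-2,-1,-9,0],[0,-2,-1,-9,0],[0,-2,-1,-9,0],[0,-2,-1,-9,0]]

```text
time_s: 17.9
eef_pos: [0.4652, -0.2915, 0.0956]
eef_rot: [-0.258, 0.609, 0.66, -0.355]
contact_force: [-1.9, -1.4, -2.4]
width: 0.004
```

```bash
python3 -c "
from now import *
now((.0135,.034))"
```

```text
t 17.9 p [ 0.4652 -0.2915  0.0956] q [-0.566  0.134 -0.539 -0.865 -0.46  -0.143] w 0.0 F [-1.9 -1.4 -2.4]
x [-0.125  0.988 -0.092] y [ 0.621  0.006 -0.784] z [-0.774 -0.155 -0.614]
u,n,y now [-20.4  42.    1.7]
(0.0135, 0.034) -> [ -8.9   9.8 -32.3]
tilt 38.4 az 0.5
```

Now it is pushing with about 3 N and the lever is moving. I'll continue to the on stop.

Call:
play_rows:
  motion:
    - [[0,-1,2,-9,0],[0,-1,2,-9,0],[0,-1,2,-8,0],[0,-1,1,-6,0],[0,0,0,-5,0]]

```text
time_s: 18.52
eef_pos: [0.4942, -0.2885, 0.1115]
eef_rot: [-0.261, 0.607, 0.66, -0.357]
contact_force: [-13.7, -7.0, -8.2]
width: 0.004
```

```bash
python3 -c "
from now import *
now((.0135,.034))"
```

```text
t 18.525 p [ 0.4942 -0.2885  0.1115] q [-0.478  0.128 -0.52  -0.767 -0.431 -0.309] w 0.0 F [-13.7  -7.   -8.2]
x [-0.126  0.988 -0.089] y [ 0.615  0.007 -0.788] z [-0.778 -0.154 -0.609]
u,n,y now [12.2 38.5  6.5]
(0.0135, 0.034) -> [-6.8  4.2  0.3]
tilt 38.0 az 0.7
```

Call:
play_rows:
  motion:
    - [[0,-1,0,-5,0],[0,-1,0,-5,0],[0,0,0,-5,0],[0,0,0,6,0],[0,0,0,8,0],[0,0,-20,6,0],[0,0,-25,3,0],[0,0,-30,0,0],[0,0,-30,0,0],[0,0,-30,0,0],[0,0,0,0,0]]

```text
time_s: 19.9
eef_pos: [0.3957, -0.2935, 0.2127]
eef_rot: [-0.265, 0.606, 0.658, -0.359]
contact_force: [-0.1, 0.2, -0.6]
width: 0.004
```

```bash
sed -i "s/(5,190,110),(16,255,255)/(3,130,100),(18,255,255)/" ang.py; python3 - <<'E'
from ang import *
now()
try: ang('a2')
except Exception as e: print(e)
s=cv2.imread('pics/a2s.png') if __import__('os').path.exists('pics/a2s.png') else save('side','a2s')['frame'][:,:,::-1]
t=save('top','t2')['frame'][:,:,::-1];w=cv2.imread('pics/a2.png')
a=cv2.resize(s[180:320,225:355],(390,420),interpolation=cv2.INTER_CUBIC)
o=np.zeros((600,800,3),np.uint8);o[:420,:390]=a;o[:300,395:795]=cv2.resize(w,(400,300));o[300:600,395:795]=cv2.resize(t[140:290,150:350],(400,300));cv2.imwrite('pics/on.png',o)
E
```

```text
t 19.9 p [ 0.3957 -0.2935  0.2127] q [-0.562 -0.14  -0.556 -0.565 -0.664 -0.491] w 0.0 F [-0.1  0.2 -0.6]
x [-0.125  0.988 -0.086] y [ 0.607  0.007 -0.795] z [-0.785 -0.152 -0.601]
u,n,y now [ -9.9 177.6  -4.7]
tilt 37.4 az 0.7
wrist [268.1 241.2] [235 229  67  26] angle 0.61 err px 0.2 [[281.9, 178.4], [275.2, 214.2], [268.4, 241.0]]
side [265.5 252.9] [263 246   6  15] angle 0.61 err px 0.4 [[246.1, 265.0], [253.5, 256.6], [265.3, 253.3]]
```

View pics/on.png

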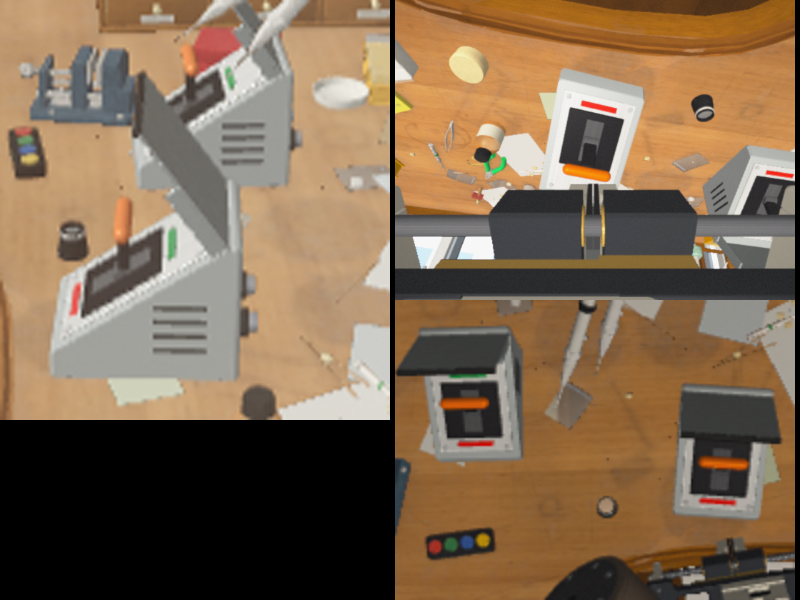

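The tripped lever now stands upright toward green, at side crop (122,220), in the same posture as the running lever. The bar measures 0.61 rad from both views. The gripper is clear, and the loupe, bottle and box appear unmoved.

```bash
python3 -c "
from h import *
print(arm.finish_job())"
```

```text
the job is handed in; nothing more can be done
None
```

The tripped console is reset. I pulled its lever fully down to off and held it there for more than a second. Then I pushed it fully up to on, let go and handed the job in at about 20 s of the 48 s allowed.

**How it was done:** move rows cannot tilt the tool. I got the roughly 35° forward tilt by pushing against the arm's reach limits, in the space above and in front of the bench.

**Lever checks:**
- **Off:** the wrist camera gave −0.60 rad. The force at the stop was about 16 N. The side-camera estimate failed here because its colour threshold was too strict, but the picture showed the bar down beside the red strip.
- **On:** the wrist and side cameras both gave +0.61 rad, against a stop of +0.6. The force at the stop was about 17 N.

**Other checks:**
- **Running lever:** it still looks on. I judged this by eye only; my early fit of it gave 0.51 rad, below the stated 0.57 to 0.6, and I put that down to the rough fit.
- **Bystanders:** the loupe, bottle and box look unmoved by eye; I did not re-measure them.
- **Contact at hand-in:** the gripper was about 18 cm out from the panel, with no contact force.
- **Joint 3:** it read 1.252 rad at its stop during the tilting, against a listed limit of 1.25. I took that as rounding and could not confirm it.

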